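Bring the beaker carriage under the dosing tip and clamp it

TASK

Fully loosen the red wing knob that clamps the sliding carriage, then slide the carriage along its bed until the beaker stands centred under the blue dosing tip (white line of the carriage at the red pointer), and there tighten the knob again firmly, right home. Keep the beaker upright in its ring, and do not knock the dosing stand or disturb the other things on the bench.

Things in the scene. Friction and masses are not known exactly. Their poses are not given: they have to be found in the camera images.
- rail: the fixed slide bed, an aluminium plate 240 x 510 x 12 mm with two steel ways along its own y axis and blue end stops; origin at the middle of its underside on the bench; it is turned about the vertical (yaw). The far side (+x of its own) carries the beaker and the dosing stand, the near side (-x) the clamp knob. It cannot move
- carriage (a joint): position in m of the grey carriage (plate 235 x 110 x 12 mm, top 43 mm above the bench, white line across its middle) along the bed's +y axis, 0 where it starts, at most 0.225; the dosing stand is always on its + side, 65 to 220 mm away. Loosened, it needs about 3 N to slide (a brass clamp shoe under it is dragged along); clamped, it holds against about 20 N
- clamp_knob (a joint): angle in rad of the red wing knob that clamps the carriage: 0 is fully tight (a hard stop), it loosens anticlockwise seen from above, up to the stop at 1.6. The clamp begins to grip below about 1.05 and grips fully near 0; above 1.05 the carriage is free. It stays where it is left; turning takes about 0.3 N m where it grips, 0.12 N m where loose
- knob_grip (a point): point to grip the wing knob: on its vertical axis, 87 mm above the bench and 15 mm below the knob's top. The wing is an upright bar 64 mm long, 16 mm thick and 34 mm high (from 68 to 102 mm above the bench) standing on a flat black disc of 44 mm; this point's x axis runs along the bar and turns with it (parallel to the bed's x axis when tight). The knob is carried by the carriage, 85 mm to the bed's -x side of the middle, 160 mm from the beaker's axis
- seat_centre (a point): middle of the carriage's blue beaker ring (74 mm outside, 64 mm inside, 8 mm high), on the carriage's top 43 mm above the bench; moves with the carriage
- beaker_centre (a point): centre of the glass beaker (59 mm at its rim, 68 mm tall, 0.12 kg), half-way up; it stands loose in the ring and its rim is 111 mm above the bench
- doser: the fixed dosing stand on the far side of the bed: dark foot 100 x 180 x 14 mm, a post with a white head up to 233 mm above the bench (110 mm to the +y side of the tip), a grey arm at 195 mm from the head to the blue tip, and a red pointer on the foot in line with the tip; origin on the bench below the foot, level in y with tip and pointer, 105 mm to +x of the tip; axes parallel to those of the bed
- dosing_tip (a point): lower end of the blue dosing tip (16 mm thick), 135 mm above the bench; it lies on the line that the beaker's axis travels, so the carriage is right when seat_centre is straight below it
- flask: bystander: conical glass flask 82 mm wide, 120 mm tall; origin under its centre
- reagent: bystander: amber jar 66 mm wide, 130 mm tall, blue cap; origin under its centre
- tray: bystander: open white tray 160 x 110 x 40 mm; origin under its centre
There are look-alikes about, which are no part of the job. What is shaped like the part that bears beaker_centre but brown or pink is not meant.

How it is judged:
By the outcome, as a careful person would: the job done as asked, in the order asked, and still so for the second after the job is handed in, with the robot touching nothing.
It also fails if it takes over 45 s, if anything falls off the work surface, if the arm or the gripper's body presses on something with over 40 N, if the wrist force passes 120 N, or if a joint passes its speed limit or range.

ROBOT

A 6-joint arm with a two-finger parallel gripper is mounted at the origin on the work surface. World frame = base frame: x ahead of the robot, y to its left, z up, the work surface at z = 0. Lengths are in m, angles in rad, forces in N, time in s.
With the tool pointing down it reaches from about 0.3 to 0.775 m from the base axis. Payload 14.6 kg.
Tool frame: the origin (TCP) lies midway between the tips of the shut fingers; the grasp point (between the pads) lies 19 mm behind it (ctrl.grip_depth is the z of the grasp point in the tool frame, in m); z points along the fingers, y is the line along which they close (so a half turn about z gives the same grasp; the last joint's range is limited). The gripper opens to 94 mm and grips with 3 to 60 N. Pads are 16 mm wide; open, the fingers measure 119 mm over their backs; the gripper's body (75 mm by 177 mm) begins 78 mm behind the grasp point.
Start: joints at [-1.179, 0.3, 1.521, -0, 1.321, -0.067], TCP at [0.244, -0.493, 0.205] pointing down, gripper open.
Joint ranges: [-3.03, 3.03], [-0.79, 2.21], [0.23, 2.52], [-1.04, 4.18], [0, 3.07], [-2.55, 2.55]. Speed limits (rad/s): [2.22, 2.22, 2.57, 3.14, 3.14, 3.14].

INTERFACE

Orientations are given as [roll, pitch, yaw] about the fixed x, y, z axes, in that order (R = Rz(yaw) Ry(pitch) Rx(roll)).
In Python, from station import ctrl gives the robot as it stands. The module is installed in compiled form; this text tells all that it offers.
- The arm moves only by the tool carry_out, never from a script. Its argument "commands" is a list of rows, each a list of 3 entries, a list of its own where there are three numbers: the closure, from 0 (fully open) to 1 (shut), then the shift along the tool's x, y, z in mm, then the turn, a rotation vector about the tool's x, y, z in rad. In form: [[gripper, [tx, ty, tz], [wx, wy, wz]], ...]. A call has 1 to 10 rows; each row shifts and turns the commanded pose from where the row before left it, along the tool's axes as they then stand; what a row does not reach is not made up. A row lasts 1/8 s, in which the tool goes at most 62.5 mm and 10.7 degrees, less where a joint would pass 70% of its speed; a pose out of reach is approached as far as the arm can. A call with a gripper value outside its range is refused whole. The fingers move at their own pace and stop on an object; "squeeze" is the grip in N (left out, the last holds). Time passes only in rows, so rows that do not move let the fingers close. It gives the time, the measured TCP pose, the force, the opening and the grip force at its end, in the units of the state.
- ctrl.get_obs(): the state, without advancing time (a new reading comes with each control period).
- ctrl.camera(name): name is "scene" or "top"; returns a dict with "img" (420x560x3 uint8, blue, green, red), "camera_matrix" (3x3 intrinsics, pixels), "k1" (the pictures are not rectified: a ray, as slopes to the right and down, at radius r is drawn at 1 + k1 r^2 times it, then the intrinsics apply), "rvec" (rotation vector, rad) and "tvec" (3), from world to camera coordinates, as OpenCV has them. Camera axes: x right, y down, z forward; pixel columns grow to the right and rows downward; lengths in m; the calibration is good to about 2 mm. A picture is of the moment at which its call begins. There is no depth.
- ctrl.hand_in(): hands the job in; it is judged then, once.
Trained networks look in the newest picture that a camera, given by its name, has taken for a name from the list of things; names that differ only in an ending like _2 or _b are one class to them, and where a whole thing is asked for, a point or a joint stands for the part that bears it (a point fixed in the world has none). Each returns a list of dicts, best first, with "score" (0 to 1); they miss things now and then, are a little off and sometimes report something else, mostly with a low value. They report only what shows in the picture. A call takes as long as a camera call. They do not tell look-alikes from the thing itself.
- ctrl.outline_of(thing, camera): "region" (420x560 bool, what is visible of it).
- ctrl.place_of(thing, camera): "at" ([x, y, z] in m, in world coordinates, good to about 4 mm: a listed point, or the origin of a listed thing).
The state is a dict: "time_s": time; "qpos": joint angles; "joint_vel": joint speeds; "tau": joint torques, N m; "ee_pos": TCP position; "eef_rot": TCP orientation; "force": force on the tool from outside, world axes, zero at the start; "moment": the same for the moment, N m; "grip_width": finger opening in m; "grip_force": force on a finger pad.
Only numpy, scipy, OpenCV 4.12 (cv2) and the standard library are available. Lean on these libraries where they do the work, as an engineer would, in place of code of your own. Each camera call takes 0.05 s, during which the arm holds its last target. There are 200 camera calls.

## Working session

There is one attempt and no reset: what is moved stays moved. The work goes in short steps, Python scripts to look and compute and a tool call to move; the robot and the scene stay as the last step left them, time stands still between calls to the robot, and variables do not carry over. Pictures are saved under pics/ and viewed, at most 10 in all, crops included, and the job is handed in when it is done.

Besides the shell and the picture viewer there is one more tool, called as name([rows], argument=value, ...), one row to a line, values as JSON. carry_out: Moves the arm, as the interface text tells. Its arguments: {"type":"object","properties":{"commands":{"type":"array","items":{"type":"array"}},"squeeze":{"type":"number"}},"required":["commands"]}

```bash
mkdir -p pics; cat > h.py <<'E'
from station import ctrl
import numpy as np, cv2
def snap(n,f=None):
    c=ctrl.camera(n)
    if f: cv2.imwrite('pics/'+f,c['img'])
    return c
def proj(c,P):
    K=np.array(c['camera_matrix']);R,_=cv2.Rodrigues(np.array(c['rvec'],float))
    X=(R@np.atleast_2d(P).T).T+np.array(c['tvec']).ravel()
    s=X[:,:2]/X[:,2:];r2=(s**2).sum(1,keepdims=True);s=s*(1+c['k1']*r2)
    return s*[K[0,0],K[1,1]]+K[:2,2]
def unproj(c,uv,z):
    K=np.array(c['camera_matrix']);R,_=cv2.Rodrigues(np.array(c['rvec'],float));t=np.array(c['tvec']).ravel()
    d=np.array([c['k1'],0,0,0,0],float)
    s=cv2.undistortPoints(np.array(uv,float).reshape(-1,1,2),K,d)[:,0]
    o=-R.T@t;w=(R.T@np.c_[s,np.ones(len(s))].T).T
    return o+w*((z-o[2])/w[:,2])[:,None]
E
python3 - <<'E'
from h import *
for n in ['scene','top']:
    c=snap(n,n+'0.png')
    for t in ['rail','knob_grip','seat_centre','beaker_centre','doser','dosing_tip','flask','reagent','tray']:
        for d in ctrl.place_of(t,n)[:3]:
            print(n,t,round(d['score'],2),np.round(d['at'],4),np.round(proj(c,d['at'])[0]))
o=ctrl.get_obs();print(o['time_s'],o['ee_pos'],o['eef_rot'],ctrl.grip_depth)
E
```

```text
scene knob_grip 0.68 [ 0.5101 -0.1456  0.0854] [235. 231.]
scene seat_centre 0.74 [ 0.6667 -0.1076  0.0419] [283. 254.]
scene beaker_centre 0.95 [ 0.805  -0.059   0.0338] [328. 264.]
scene beaker_centre 0.77 [ 0.7866 -0.1546  0.0301] [307. 283.]
scene beaker_centre 0.71 [ 0.6697 -0.1097  0.0788] [283. 247.]
scene doser 0.93 [ 0.7384  0.0518 -0.0023] [327. 240.]
scene dosing_tip 0.74 [0.6339 0.0316 0.1342] [298. 203.]
scene dosing_tip 0.31 [ 0.6243 -0.4524 -0.0007] [202. 336.]
scene dosing_tip 0.26 [ 0.6667 -0.1098  0.0775] [282. 247.]
scene flask 0.73 [ 0.6252 -0.4492 -0.0012] [203. 335.]
scene reagent 0.77 [0.6218 0.4108 0.003 ] [346. 170.]
scene tray 0.78 [0.3967 0.4521 0.0016] [303. 145.]
top rail 0.56 [ 0.5809 -0.0647  0.0015] [305. 221.]
top knob_grip 0.81 [ 0.513  -0.144   0.0892] [338. 243.]
top knob_grip 0.61 [0.3893 0.4595 0.0013] [124. 292.]
top knob_grip 0.29 [ 7.415e-01  5.340e-02 -7.000e-04] [264. 168.]
top seat_centre 0.63 [ 0.6713 -0.1061  0.0413] [320. 188.]
top beaker_centre 0.95 [ 0.7859 -0.1519  0.0299] [334. 149.]
top beaker_centre 0.64 [ 0.8082 -0.0664  0.0327] [304. 142.]
top beaker_centre 0.57 [ 0.6684 -0.1057  0.0749] [321. 187.]
top doser 0.98 [ 0.7401  0.0531 -0.0046] [264. 169.]
top dosing_tip 0.92 [0.6354 0.0346 0.1352] [270. 196.]
top dosing_tip 0.71 [ 0.6714 -0.1055  0.0407] [320. 188.]
top flask 0.74 [ 0.6252 -0.451  -0.0018] [433. 204.]
top reagent 0.68 [ 6.208e-01  4.122e-01 -2.000e-04] [141. 211.]
top reagent 0.49 [ 0.6729 -0.1065  0.0392] [320. 187.]
top tray 0.88 [ 0.3916  0.4562 -0.001 ] [125. 291.]
1.0 [ 0.24356636 -0.49311081  0.20546203] [3.14159063e+00 1.51411024e-05 4.58787503e-01] -0.0188
```

```bash
python3 - <<'E'
import cv2,numpy as np
a=cv2.resize(cv2.imread('pics/scene0.png')[170:320,180:380],(800,600),interpolation=cv2.INTER_CUBIC)
b=cv2.resize(cv2.imread('pics/top0.png')[110:310,200:400],(600,600),interpolation=cv2.INTER_CUBIC)
cv2.imwrite('pics/a.png',a);cv2.imwrite('pics/b.png',b)
E
```

```text
(no output)
```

View pics/a.png

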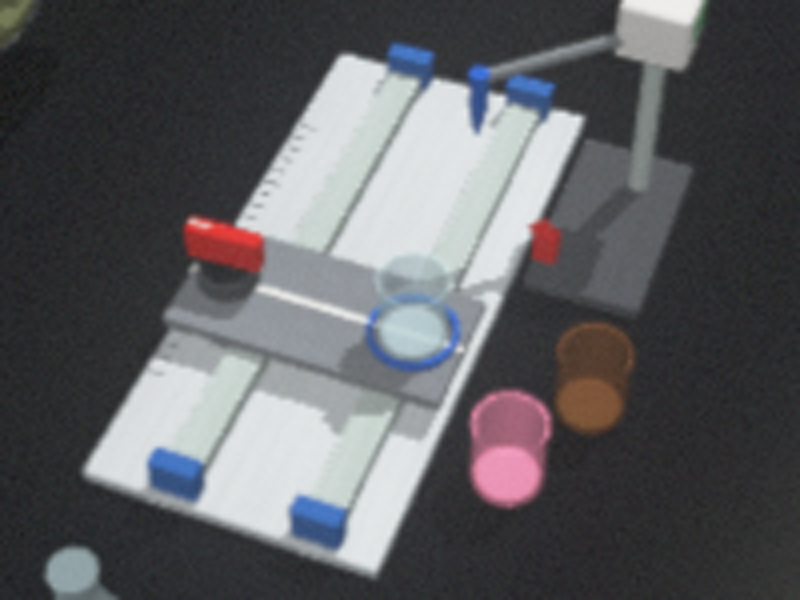

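View pics/b.png

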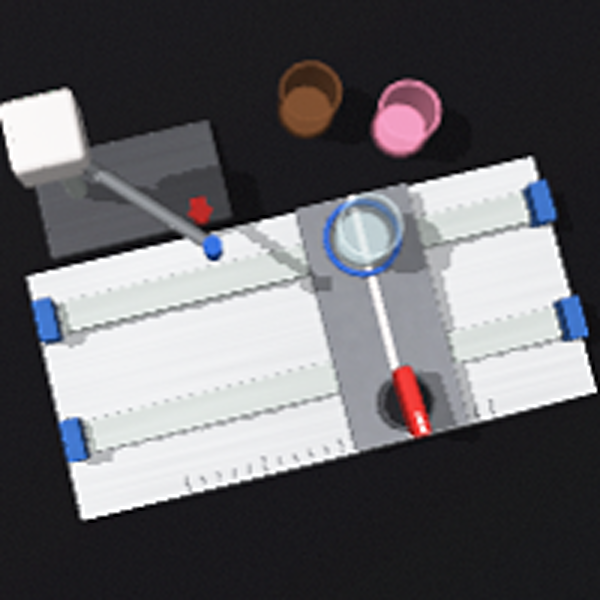

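The clear glass beaker at scene (283,250), standing in the blue ring, is the one meant. Brown (328,264) and pink (307,283) are look-alikes off the bed. The enlarged crop confirms this, and the knob bar is roughly in line with the white line, so it starts tight. Next I'll get the yaw.

```bash
python3 - <<'E'
from h import *
c=snap('top')
# rail from colour (bright) corners in full picture px, crop b/3+(200,110)
hsv=cv2.cvtColor(c['img'],cv2.COLOR_BGR2HSV)
for t,z in [('rail',.012)]:
  for d in ctrl.outline_of(t,'top')[:2]:
    m=d['region'].astype(np.uint8); ys,xs=np.nonzero(m)
    w=unproj(c,np.c_[xs,ys],z)[:,:2]
    print(t,d['score'],len(w),cv2.minAreaRect(w.astype(np.float32)))
# corners seen
co=np.array([[27,275],[533,157],[597,390],[82,520]])/3+[200,110]
w=unproj(c,co,.012)[:,:2];print(np.round(w,4));
for i in range(4):
    e=w[(i+1)%4]-w[i];print(np.linalg.norm(e).round(4),np.degrees(np.arctan2(e[1],e[0])).round(1))
print('rail centre',w.mean(0))
for n in ['top','scene']:
  if n=='scene': c=snap(n); hsv=cv2.cvtColor(c['img'],cv2.COLOR_BGR2HSV)
  m=(((hsv[...,0]<8)|(hsv[...,0]>172))&(hsv[...,1]>150)&(hsv[...,2]>90)).astype(np.uint8)
  k,l,s,cc=cv2.connectedComponentsWithStats(m)
  for i in range(1,k):
    if s[i,4]>40:
        ys,xs=np.nonzero(l==i);w=unproj(c,np.c_[xs,ys],.1)[:,:2]
        print(n,s[i],cc[i],cv2.minAreaRect(w.astype(np.float32)))
E
```

```text
rail 0.98 11270 ((0.5812126398086548, -0.0636506974697113), (0.24165628850460052, 0.5163072347640991), 12.603937149047852)
rail 0.25 2761 ((0.742079496383667, 0.12739773094654083), (0.22101256251335144, 0.1645353138446808), 88.84285736083984)
[[ 0.642   0.2125]
 [ 0.75   -0.2847]
 [ 0.5187 -0.3353]
 [ 0.408   0.1612]]
0.5089 -77.7
0.2367 -167.7
0.5086 102.6
0.2395 12.4
rail centre [ 0.57968911 -0.06157737]
top [263 176   8   9  51] [266.33333333 179.7254902 ] ((0.684535026550293, 0.043340761214494705), (0.018783481791615486, 0.021846570074558258), 88.95967864990234)
top [331 232  13  24 156] [336.24358974 242.51282051] ((0.5103016495704651, -0.13903148472309113), (0.062495261430740356, 0.020702656358480453), 14.754107475280762)
scene [226 225  19  12 160] [235.44375 230.78125] ((0.5175179243087769, -0.15163639187812805), (0.06934254616498947, 0.03720764070749283), 15.72618579864502)
scene [313 226   7   9  43] [315.81395349 230.11627907] ((0.7268449664115906, -0.010848842561244965), (0.016665931791067123, 0.03407255932688713), 22.352298736572266)
```

carry_out([
  [0,[25,-12,0],[0,0,0]],
  [0,[45,-22,0],[0,0,0]],
  [0,[50,-25,0],[0,0,0]],
  [0,[50,-25,0],[0,0,0]],
  [0,[50,-25,0],[0,0,0]],
  [0,[50,-25,0],[0,0,0]],
  [0,[50,-25,0],[0,0,0]],
  [0,[50,-24,0],[0,0,0]],
  [0,[26,-12,0],[0,0,0.12]],
  [0,[0,0,30],[0,0,0.12]],
], squeeze=50)

```text
time_s: 2.4
ee_pos: [0.5141, -0.1415, 0.1766]
eef_rot: [3.14, -0.003, 0.218]
force: [-0.1, -1.1, -0.7]
grip_width: 0.0943
grip_force: 0.0
```

```bash
python3 - <<'E'
from h import *
o=ctrl.get_obs();print(o['time_s'],o['ee_pos'],o['eef_rot'],o['qpos'],o['force'])
ims=[]
for n in ['top','scene']:
    c=snap(n)
    for t in ['knob_grip','seat_centre','dosing_tip']:
        for d in ctrl.place_of(t,n)[:1]: print(n,t,round(d['score'],2),np.round(d['at'],4))
    u,v=proj(c,[.512,-.143,.1])[0].astype(int)
    ims.append(cv2.resize(c['img'][v-37:v+38,u-50:u+50],(400,300),interpolation=cv2.INTER_CUBIC))
cv2.imwrite('pics/c.png',np.hstack(ims))
E
```

```text
2.4 [ 0.51414312 -0.14151796  0.1766041 ] [ 3.13968899 -0.0033812   0.21760397] [-3.37369912e-01  2.85890875e-01  1.60819180e+00  1.72834898e-04
  1.24363317e+00  1.01577044e+00] [-0.1018299  -1.06463001 -0.69411983]
top seat_centre 0.67 [ 0.6692 -0.1067  0.0379]
top dosing_tip 0.7 [0.6355 0.0312 0.1357]
scene knob_grip 0.73 [ 0.5123 -0.1421  0.0854]
scene seat_centre 0.79 [ 0.6641 -0.1082  0.0422]
scene dosing_tip 0.69 [0.6353 0.0331 0.1322]
```

View pics/c.png

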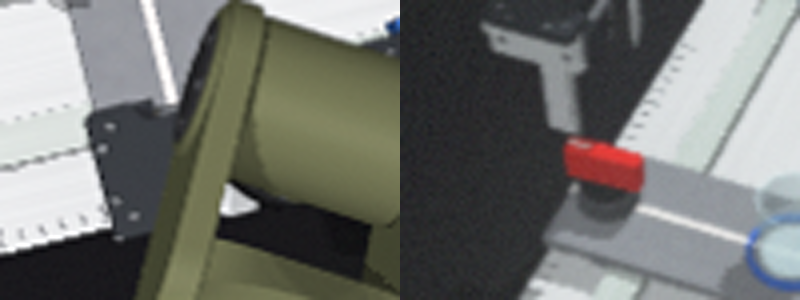

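The picture shows the open gripper above the red knob, with the bar in line with the white line. I'll descend and close.

carry_out([
  [0,[-2,1,25],[0,0,0]],
  [0,[0,0,30],[0,0,0]],
  [0,[0,0,28],[0,0,0]],
  [0,[0,0,15],[0,0,0]],
  [0,[0,0,4],[0,0,0]],
  [0.7,[0,0,0],[0,0,0]],
  [1,[0,0,0],[0,0,0]],
  [1,[0,0,0],[0,0,0]],
  [1,[0,0,0],[0,0,0]],
  [1,[0,0,0],[0,0,0]],
], squeeze=50)

```text
time_s: 4.05
ee_pos: [0.5106, -0.1443, 0.0736]
eef_rot: [3.142, -0.0, 0.219]
force: [-0.1, 0.1, 0.1]
grip_width: 0.0476
grip_force: 0.0
```

carry_out([
  [1,[0,0,0],[0,0,0]],
  [1,[0,0,0],[0,0,0]],
  [1,[0,0,0],[0,0,0]],
  [1,[0,0,0],[0,0,0]],
  [1,[0,0,0],[0,0,0]],
])

```text
time_s: 4.68
ee_pos: [0.5104, -0.1433, 0.0735]
eef_rot: [-3.14, 0.0, 0.219]
force: [-2.2, 8.5, 3.1]
grip_width: 0.0157
grip_force: 49.9
```

carry_out([
  [1,[0,-1,0],[0,0,-0.05]],
  [1,[0,0,0],[0,0,-0.15]],
  [1,[0,0,0],[0,0,-0.15]],
  [1,[0,0,0],[0,0,-0.15]],
], squeeze=60)

```text
time_s: 5.18
ee_pos: [0.5106, -0.1435, 0.0735]
eef_rot: [3.141, -0.001, 0.723]
force: [2.0, -1.7, -0.5]
grip_width: 0.0158
grip_force: 59.9
```

```bash
python3 - <<'E'
from h import *
o=ctrl.get_obs();print(o['time_s'],o['ee_pos'],o['eef_rot'],o['qpos'],o['force'],o['moment'],o['grip_width'])
E
```

```text
5.175 [ 0.51062163 -0.14351305  0.07354486] [ 3.14087170e+00 -5.42687243e-04  7.23343951e-01] [-3.43110709e-01  4.05471092e-01  1.70993218e+00  1.48246675e-04
  1.02529596e+00  5.04265001e-01] [ 1.98794518 -1.72828862 -0.45945469] [ 0.0012763  -0.56696668 -0.16749299] 0.015829932557420844
```

carry_out([
  [1,[0,0,0],[0,0,-0.16]],
  [1,[0,0,0],[0,0,-0.16]],
  [1,[0,0,0],[0,0,-0.16]],
  [1,[0,0,0],[0,0,-0.16]],
  [1,[0,0,0],[0,0,-0.16]],
  [1,[0,0,0],[0,0,-0.14]],
  [1,[0,0,0],[0,0,-0.1]],
  [1,[0,0,0],[0,0,-0.06]],
  [1,[0,0,0],[0,0,0]],
])

```text
time_s: 6.3
ee_pos: [0.5114, -0.1431, 0.0736]
eef_rot: [3.139, 0.0, 1.819]
force: [9.6, 2.2, -5.2]
grip_width: 0.0156
grip_force: 60.0
```

```bash
python3 - <<'E'
from h import *
o=ctrl.get_obs();print(o['time_s'],o['ee_pos'],o['eef_rot'],o['qpos'],o['force'],o['moment'],o['grip_width'])
E
```

```text
6.3 [ 0.51141566 -0.14308426  0.07357331] [3.13883585e+00 1.86234961e-04 1.81915151e+00] [-3.42485020e-01  4.05861809e-01  1.70928446e+00  1.61671917e-03
  1.02405377e+00 -5.91679354e-01] [ 9.56246321  2.20255853 -5.18566056] [ 0.89801427 -1.66658694 -0.14264643] 0.015610615468782554
```

carry_out([
  [1,[0,1,0],[0,0,-0.03]],
  [1,[3,0,0],[0,0,0]],
  [1,[10,0,0],[0,0,0]],
  [1,[15,0.5,0],[0,0,0]],
  [1,[15,0.5,0],[0,0,0]],
  [1,[10,0.5,0],[0,0,0]],
  [1,[2,0,0],[0,0,0]],
  [1,[0,0,0],[0,0,0]],
])

```text
time_s: 7.3
ee_pos: [0.4994, -0.0889, 0.0736]
eef_rot: [3.137, 0.0, 1.848]
force: [17.1, 5.0, -9.9]
grip_width: 0.0154
grip_force: 60.5
```

```bash
python3 - <<'E'
from h import *
o=ctrl.get_obs();print(o['time_s'],o['ee_pos'],o['eef_rot'],o['force'],o['moment'],o['grip_width'])
for n in ['top','scene']:
    c=snap(n)
    for t in ['knob_grip','seat_centre','dosing_tip']:
        for d in ctrl.place_of(t,n)[:1]: print(n,t,round(d['score'],2),np.round(d['at'],4))
E
```

```text
7.3 [ 0.49935168 -0.08893038  0.07357835] [3.13686518e+00 3.99084090e-04 1.84782851e+00] [17.11168488  5.00408225 -9.9304895 ] [ 1.40186197 -3.2594224  -0.83238696] 0.015418083465554965
top dosing_tip 0.71 [0.6355 0.0318 0.1365]
scene knob_grip 0.67 [ 0.5002 -0.0903  0.0837]
scene seat_centre 0.56 [ 0.6536 -0.054   0.0418]
scene dosing_tip 0.57 [0.6368 0.0274 0.1344]
```

carry_out([
  [1,[0,2,0],[0,0,0.035]],
  [1,[5,0,0],[0,0,0]],
  [1,[12,0.5,0],[0,0,0]],
  [1,[15,0.5,0],[0,0,0]],
  [1,[15,0.5,0],[0,0,0]],
  [1,[15,0.5,0],[0,0,0]],
  [1,[13,0.5,0],[0,0,0]],
  [1,[5,0,0],[0,0,0]],
  [1,[0,0,0],[0,0,0]],
])

```text
time_s: 8.82
ee_pos: [0.4822, -0.01, 0.0735]
eef_rot: [-3.141, -0.001, 1.814]
force: [-4.8, -0.0, 6.6]
grip_width: 0.0152
grip_force: 60.0
```

```bash
python3 - <<'E'
from h import *
o=ctrl.get_obs();print(o['time_s'],o['ee_pos'],o['eef_rot'],o['force'],o['moment'],o['grip_width'])
ims=[]
for n in ['top','scene']:
  for k in range(2):
    c=snap(n,n+'1.png')
    for t in ['knob_grip','seat_centre','beaker_centre','dosing_tip']:
        for d in ctrl.place_of(t,n)[:3]: print(n,t,round(d['score'],2),np.round(d['at'],4))
  u,v=proj(c,[.635,.032,.06])[0].astype(int)
  ims.append(cv2.resize(c['img'][v-50:v+50,u-33:u+34],(400,600),interpolation=cv2.INTER_CUBIC))
cv2.imwrite('pics/d.png',np.hstack(ims))
E
```

```text
8.825 [ 0.48222814 -0.01004022  0.07348285] [-3.14077804e+00 -8.02492951e-04  1.81446406e+00] [-4.84234749 -0.01904115  6.60117496] [0.7011643  0.87352158 0.00348865] 0.015226723157455616
top knob_grip 0.55 [0.6431 0.0257 0.0401]
top seat_centre 0.74 [0.6442 0.0273 0.0411]
top beaker_centre 0.95 [ 0.8038 -0.0666  0.0317]
top beaker_centre 0.68 [ 0.7868 -0.1559  0.0319]
top beaker_centre 0.65 [0.6381 0.0268 0.0729]
top dosing_tip 0.94 [0.6344 0.0312 0.1376]
top dosing_tip 0.59 [0.6424 0.0281 0.0399]
top seat_centre 0.89 [0.642  0.0283 0.0421]
top beaker_centre 0.88 [0.6396 0.0254 0.0761]
top beaker_centre 0.71 [ 0.7884 -0.155   0.0322]
top beaker_centre 0.6 [ 0.8067 -0.0644  0.0347]
top dosing_tip 0.8 [0.6357 0.0349 0.1327]
scene knob_grip 0.51 [ 0.4852 -0.0129  0.0836]
scene seat_centre 0.96 [0.6387 0.0223 0.0436]
scene beaker_centre 0.8 [0.6397 0.024  0.0737]
scene beaker_centre 0.66 [ 0.8066 -0.0597  0.0318]
scene beaker_centre 0.58 [ 0.7866 -0.1562  0.029 ]
scene dosing_tip 0.83 [0.6345 0.0281 0.1364]
scene knob_grip 0.64 [ 0.4854 -0.0117  0.0851]
scene seat_centre 0.75 [0.6378 0.0273 0.0443]
scene seat_centre 0.15 [ 0.4832 -0.0124  0.0834]
scene beaker_centre 0.96 [ 0.807  -0.0594  0.0348]
scene beaker_centre 0.87 [0.6404 0.0265 0.0759]
scene beaker_centre 0.6 [ 0.7903 -0.157   0.0313]
scene dosing_tip 0.57 [0.6362 0.0303 0.1344]
```

View pics/d.png

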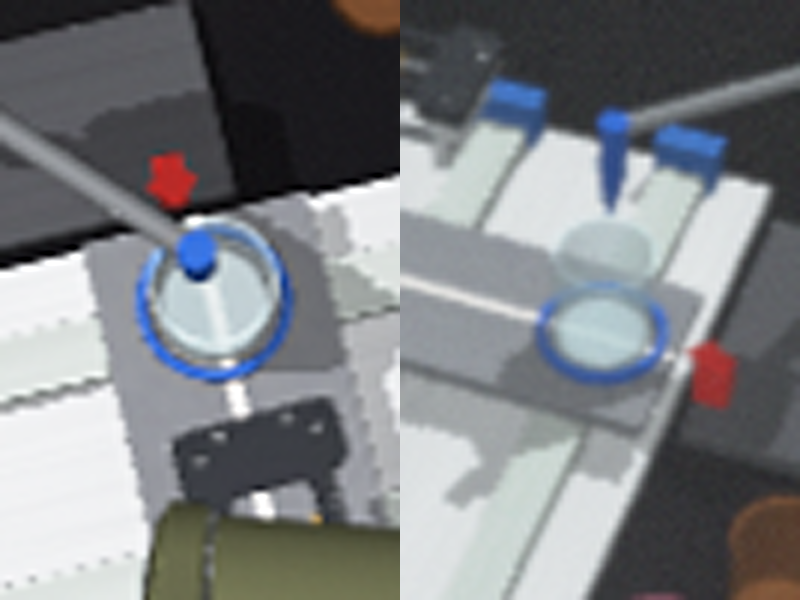

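The line is still a few mm short of the pointer: in the top crop the line's far end is at (195,220) against the pointer apex at (177,208). The beaker is upright in its ring. I'll measure the gap from pixels.

```bash
python3 - <<'E'
from h import *
b=.219; vy=np.array([-np.sin(b),np.cos(b)])
def f(n,pts,z,l,off):
    c=C[n];u,v=proj(c,[.635,.032,.06])[0].astype(int)
    full=(np.array(pts,float)-[off,0])*[67/400,100/600]-.5+[u-33,v-50]+.0
    print(n,l,np.round(unproj(c,full,z)[:,:2]@vy*1000,1))
C={n:snap(n) for n in ['top','scene']}
f('top',[[235,400],[262,505],[210,300]],.043,'line',0)
f('top',[[177,208],[168,175]],.02,'ptr',0)
f('top',[[197,254]],.2,'tip top',0); f('top',[[205,278]],.135,'tip low?',0)
f('scene',[[420,282],[500,306],[655,350]],.043,'line',400)
f('scene',[[690,355],[712,372]],.02,'ptr apex',400)
f('scene',[[610,208]],.135,'tip',400)
f('scene',[[613,118]],.2,'tip top',400)
for n in C:
    s=[];p=[];q=[]
    for k in range(6):
        snap(n)
        d=ctrl.place_of('seat_centre',n); s+= [np.array(x['at'][:2])@vy*1e3 for x in d[:1] if x['score']>.4]
        d=[x for x in ctrl.place_of('beaker_centre',n) if abs(x['at'][0]-.64)<.03]; q+= [np.array(x['at'][:2])@vy*1e3 for x in d[:1]]
        d=ctrl.place_of('dosing_tip',n); p+= [np.array(x['at'][:2])@vy*1e3 for x in d[:1] if x['at'][2]>.1]
    print(n,[(round(np.median(x),1),round(np.std(x),1)) for x in (s,q,p)])
E
```

```text
top line [-111.7 -112.3 -111.5]
top ptr [-107.1 -106.7]
top tip top [-106.8]
top tip low? [-109.3]
scene line [-110.5 -111.6 -111.9]
scene ptr apex [-87.9 -95.8]
scene tip [-104.4]
scene tip top [-104.5]
top [(np.float64(-114.8), np.float64(1.5)), (np.float64(-112.2), np.float64(2.5)), (np.float64(-106.1), np.float64(1.4))]
scene [(np.float64(-114.2), np.float64(1.1)), (np.float64(-115.1), np.float64(2.2)), (np.float64(-108.4), np.float64(0.6))]
```

carry_out([
  [1,[3,0,0],[0,0,0]],
  [1,[3,0,0],[0,0,0]],
  [1,[0,0,0],[0,0,0]],
])

```text
time_s: 12.7
ee_pos: [0.481, -0.0046, 0.0735]
eef_rot: [-3.141, -0.001, 1.814]
force: [-3.5, 0.3, 5.4]
grip_width: 0.016
grip_force: 60.0
```

```bash
python3 - <<'E'
from h import *
o=ctrl.get_obs();print(o['time_s'],o['ee_pos'],o['eef_rot'],o['force'],o['moment'])
b=.219; vy=np.array([-np.sin(b),np.cos(b)]);vx=np.array([vy[1],-vy[0]])
ims=[]
for n in ['top','scene']:
    s=[];p=[];q=[];I=0
    for k in range(5):
        c=snap(n);I=I+c['img'].astype(float)/5
        d=ctrl.place_of('seat_centre',n); s+= [np.array(x['at'][:2])@vy*1e3 for x in d[:1] if x['score']>.4]
        d=ctrl.place_of('dosing_tip',n); p+= [np.array(x['at'][:2])@vy*1e3 for x in d[:1] if x['at'][2]>.1]
    print(n,[(round(np.median(x),1),round(np.std(x),1)) for x in (s,p)])
    I=np.uint8(I);u,v=proj(c,[.64,.032,.06])[0].astype(int);W=33
    im=cv2.resize(I[v-50:v+50,u-33:u+34],(400,600),interpolation=cv2.INTER_CUBIC)
    # overlay bed-x lines at tip-level candidate y: v=-106 at z .043 (green)
    tt=np.linspace(.54,.70,60)
    for vv,col in [(-.106,(0,255,0))]:
        P=np.c_[tt[:,None]*vx+vv*vy,np.full(60,.043)]
        g=(proj(c,P)-[u-33,v-50]+.5)*[400/67,6]
        for a in g[::3]: cv2.circle(im,tuple(int(x) for x in a),1,col,-1)
    # vertical line of tip axis at u=.627
    P=np.array([[*( .627*vx-.106*vy),z] for z in np.linspace(.043,.2,30)])
    for a in (proj(c,P)-[u-33,v-50]+.5)*[400/67,6]: cv2.circle(im,tuple(int(x) for x in a),1,(0,255,255),-1)
    ims.append(im)
cv2.imwrite('pics/e.png',np.hstack(ims))
E
```

```text
12.7 [ 0.48098543 -0.00460203  0.07345757] [-3.14112318e+00 -6.15461033e-04  1.81399465e+00] [-3.46896596  0.34899849  5.35440798] [ 0.68863069  0.79409017 -0.03944815]
top [(np.float64(-108.3), np.float64(0.8)), (np.float64(-107.3), np.float64(0.7))]
scene [(np.float64(-108.5), np.float64(0.7)), (np.float64(-108.0), np.float64(2.3))]
```

View pics/e.png

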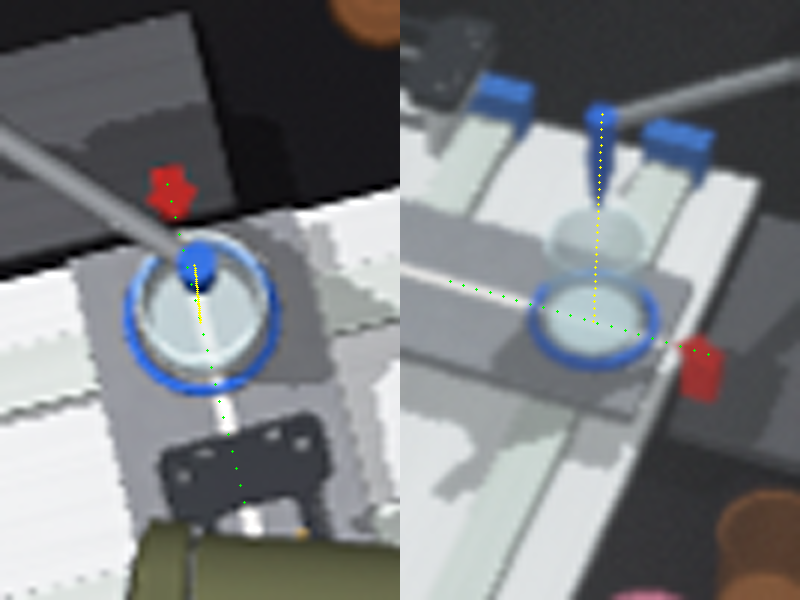

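carry_out([
  [1,[1,0,0],[0,0,0]],
  [1,[0,0,0],[0,0,0.1]],
  [1,[0,0,0],[0,0,0.15]],
  [1,[0,0,0],[0,0,0.15]],
  [1,[0,0,0],[0,0,0.05]],
  [1,[0,0,0],[0,0,0]],
])

```text
time_s: 14.95
ee_pos: [0.4805, -0.0039, 0.0735]
eef_rot: [-3.14, 0.0, 1.363]
force: [-7.0, -1.2, 9.0]
grip_width: 0.0153
grip_force: 60.0
```

```bash
cat > m.py <<'E'
from h import *
o=ctrl.get_obs();print(o['time_s'],o['ee_pos'],o['eef_rot'],o['force'],o['moment'],'tcp v',o['ee_pos'][:2]@np.array([-np.sin(.219),np.cos(.219)]))
b=.219; vy=np.array([-np.sin(b),np.cos(b)])
for n in ['top','scene']:
    s=[];p=[]
    for k in range(5):
        c=snap(n)
        d=ctrl.place_of('seat_centre',n); s+= [np.array(x['at'][:2])@vy*1e3 for x in d[:1] if x['score']>.4]
        d=ctrl.place_of('dosing_tip',n); p+= [np.array(x['at'][:2])@vy*1e3 for x in d[:1] if x['at'][2]>.1]
    print(n,[(round(np.median(x),1),round(np.std(x),1)) for x in (s,p)])
E
python3 m.py
```

```text
14.95 [ 0.48047032 -0.00392611  0.07345937] [-3.14028167e+00  1.03362001e-04  1.36312056e+00] [-7.04065968 -1.17256913  8.96709736] [ 0.33857186  1.0999153  -0.05736106] tcp v -0.10821625308572494
top [(np.float64(-106.8), np.float64(1.2)), (np.float64(-106.5), np.float64(0.5))]
scene [(np.float64(-109.1), np.float64(1.1)), (np.float64(-107.9), np.float64(1.3))]
```

carry_out([
  [1,[0.2,-0.8,0],[0,0,0.05]],
  [1,[0,0,0],[0,0,0.15]],
  [1,[0,0,0],[0,0,0.15]],
  [1,[0,0,0],[0,0,0.15]],
  [1,[0,0,0],[0,0,0.15]],
  [1,[0,0,0],[0,0,0.15]],
  [1,[0,0,0],[0,0,0.15]],
  [1,[0,0,0],[0,0,0.12]],
  [1,[0,0,0],[0,0,0.08]],
  [1,[0,0,0],[0,0,0]],
])

```text
time_s: 17.7
ee_pos: [0.4797, -0.0033, 0.0734]
eef_rot: [-3.141, 0.001, 0.213]
force: [-5.8, 0.8, 7.2]
grip_width: 0.0159
grip_force: 60.0
```

```bash
python3 m.py
```

```text
17.7 [ 0.47971834 -0.00329575  0.07344289] [-3.14106815e+00  1.27911494e-03  2.13348166e-01] [-5.77653355  0.77325349  7.22544309] [0.22714946 1.3370758  0.04736476] tcp v -0.10743757502581512
top [(np.float64(-107.4), np.float64(1.0)), (np.float64(-107.4), np.float64(0.7))]
scene [(np.float64(-107.4), np.float64(1.7)), (np.float64(-109.1), np.float64(2.0))]
```

carry_out([
  [1,[0,0,0],[0,0,0.03]],
  [1,[0,0,0],[0,0,0.02]],
  [1,[0,0,0],[0,0,0]],
])

```text
time_s: 19.58
ee_pos: [0.4797, -0.0033, 0.0735]
eef_rot: [-3.141, 0.001, 0.166]
force: [-6.1, 1.7, 7.1]
grip_width: 0.0156
grip_force: 61.0
```

```bash
python3 -c "
from h import *
o=ctrl.get_obs();print(o['time_s'],o['ee_pos'],o['eef_rot'],o['force'],o['moment'])"
```

```text
19.575 [ 0.47973598 -0.00331349  0.0734537 ] [-3.14148176e+00  1.34872745e-03  1.65526565e-01] [-6.1144791   1.70525757  7.11760491] [0.30430723 1.20827578 0.93274215]
```

carry_out([
  [1,[0,0,0],[0,0,-0.02]],
  [0.7,[0,0,0],[0,0,0]],
  [0.6,[0,0,0],[0,0,0]],
  [0.5,[0,0,0],[0,0,0]],
  [0.4,[0,0,0],[0,0,0]],
  [0.4,[0,0,-5],[0,0,0]],
  [0.4,[0,0,-20],[0,0,0]],
  [0.4,[0,0,-35],[0,0,0]],
  [0.4,[0,0,-35],[0,0,0]],
  [0.4,[0,0,-10],[0,0,0]],
])

```text
time_s: 20.82
ee_pos: [0.481, -0.0039, 0.1805]
eef_rot: [3.141, -0.003, 0.184]
force: [0.1, -0.3, 0.2]
grip_width: 0.056
grip_force: 0.0
```

```bash
python3 m.py; python3 - <<'E'
from h import *
ims=[]
for n in ['top','scene']:
    c=snap(n);u,v=proj(c,[.57,.02,.06])[0].astype(int)
    ims.append(cv2.resize(c['img'][v-50:v+50,u-33:u+34],(400,600),interpolation=cv2.INTER_CUBIC))
cv2.imwrite('pics/f.png',np.hstack(ims))
E
```

```text
20.825 [ 0.48099393 -0.00389722  0.18045196] [ 3.14069758 -0.00326433  0.18377762] [ 0.08152872 -0.25954201  0.24372452] [ 0.01221249 -0.04996521 -0.02404674] tcp v -0.10830180714614146
top [(np.float64(-106.9), np.float64(0.8)), (np.float64(-104.8), np.float64(2.3))]
scene [(np.float64(-108.6), np.float64(1.5)), (np.float64(-105.8), np.float64(0.8))]
```

View pics/f.png

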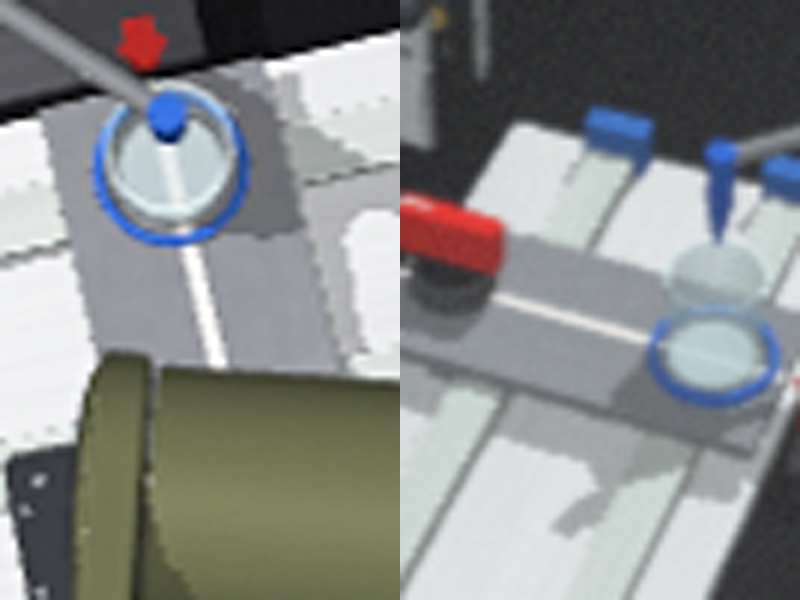

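```bash
python3 - <<'E'
from h import *
b=.219; vy=np.array([-np.sin(b),np.cos(b)]);vx=np.array([vy[1],-vy[0]])
for n in ['top','scene']:
    I=0
    for k in range(8): c=snap(n);I=I+c['img'].astype(np.float32)/8
    g=cv2.cvtColor(np.uint8(I),cv2.COLOR_BGR2GRAY).astype(np.float32)
    def strip(u,z):  # profile along v at bed-x u
        vs=np.arange(-.122,-.092,.0005);P=np.c_[u*vx+vs[:,None]*vy,np.full(len(vs),z)]
        q=proj(c,P).astype(np.float32);p=cv2.remap(g,q[None,:,0],q[None,:,1],cv2.INTER_LINEAR)[0]
        w=np.clip(p-np.percentile(p,50)-10,0,None);return (w*vs).sum()/w.sum()*1e3 if w.sum() else None
    print(n,'line',[round(float(strip(u,.043)),1) for u in np.arange(.535,.585,.01)])
    h=cv2.cvtColor(np.uint8(I),cv2.COLOR_BGR2HSV)
    blue=((h[...,0]>105)&(h[...,0]<130)&(h[...,1]>170)&(h[...,2]>60)).astype(np.uint8)
    red=(((h[...,0]<8)|(h[...,0]>172))&(h[...,1]>150)).astype(np.uint8)
    for nm,m,z0 in [('blue',blue,.135),('red',red,.03)]:
        k,l,s,cc=cv2.connectedComponentsWithStats(m)
        for i in range(1,k):
            w=unproj(c,cc[i],z0)[0,:2]
            if s[i,4]>8 and abs(w@vy+.107)<.06 and w@vx>.55: print(nm,s[i],cc[i].round(1),(w@vx).round(4),(w@vy).round(4), [(z,(unproj(c,cc[i],z)[0,:2]@vy).round(4)) for z in (.02,.03,.165,.2)])
    print('proj tip axis',[proj(c,[*(.627*vx-.107*vy),z])[0].round(1) for z in (.135,.165,.2)])
    m=blue; ys,xs=np.nonzero(m); 
E
```

```text
top line [-106.6, -106.1, -106.2, -106.5, -106.3]
blue [268 189   6   8  37] [270.6 192.1] 0.637 -0.1086 [(0.02, np.float64(-0.1115)), (0.03, np.float64(-0.1112)), (0.165, np.float64(-0.1079)), (0.2, np.float64(-0.107))]
blue [275 197   9  16  21] [280.5 205.9] 0.5963 -0.1248 [(0.02, np.float64(-0.1296)), (0.03, np.float64(-0.1292)), (0.165, np.float64(-0.1236)), (0.2, np.float64(-0.1221))]
blue [260 205  14   9  22] [265.7 210.4] 0.5939 -0.0852 [(0.02, np.float64(-0.0853)), (0.03, np.float64(-0.0853)), (0.165, np.float64(-0.0852)), (0.2, np.float64(-0.0852))]
red [263 176   8   9  53] [266.3 179.9] 0.6923 -0.1076 [(0.02, np.float64(-0.1078)), (0.03, np.float64(-0.1076)), (0.165, np.float64(-0.1047)), (0.2, np.float64(-0.1039))]
proj tip axis [array([271., 196.]), array([270.8, 194.1]), array([270.5, 191.7])]
scene line [-106.1, -106.1, -106.2, -106.3, -106.2]
red [313 225   7  10  49] [315.9 230.1] 0.6914 -0.1072 [(0.02, np.float64(-0.0983)), (0.03, np.float64(-0.1072)), (0.165, np.float64(-0.2263)), (0.2, np.float64(-0.2572))]
proj tip axis [array([298.7, 202.8]), array([298.9, 196. ]), array([299.3, 187.8])]
```

The line is at -106.2 mm in both cameras, against about -107.3 mm for the tip and pointer, so it is centred to about 1 mm. The knob bar lies in line with the white line, home on its stop, the beaker is upright, and the gripper is clear.

```bash
python3 -c "
from station import ctrl
print(ctrl.hand_in())"
```

```text
the job is handed in; nothing more can be done
None
```

The knob was fully loosened, the carriage was slid until the beaker stood under the dosing tip (centred to about 1 mm by camera), the knob was tightened to its hard stop, and the job is handed in; no verdict came back.

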